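# Shut the balance's draft shield and hold its calibration key

### The arm

A 7-joint arm with a two-finger parallel gripper is mounted at the origin on a cart in front of the work surface, level with it; the furniture and walls round the work are solid. World frame = base frame: x ahead of the robot, y to its left, z up, the work surface at z = 0. Lengths are in m, angles in rad, forces in N, time in s.
With the tool pointing down it reaches from about 0.425 to 0.875 m from the base axis. Payload 4.7 kg.
Tool frame: the origin (TCP) lies midway between the tips of the shut fingers; the grasp point (between the pads) lies manip.pinch_z behind it (manip.pinch_z is the distance from the TCP to the grasp point, in m); z points along the fingers, y is the line along which they close (so a half turn about z gives the same grasp; the last joint's range is limited). The gripper opens to 85 mm and grips with 20 to 120 N. Pads are 22 mm wide; open, the fingers measure 114 mm over their backs; the gripper's body (76 mm by 85 mm) begins 54 mm behind the grasp point. The pads swing forward as they close: fully open they stand 13 mm farther back than shut.
Start: joints at [1.179, 0.321, -0.07, 1.45, 0.023, 1.371, -0.057], TCP at [0.257, -0.597, 0.231] pointing down, gripper open.
Joint ranges: [-2.86, 2.86], [-0.3, 2.09], [-1.38, 1.24], [0.06, 2.45], [-1.56, 4.7], [0.09, 2.05], [-2.69, 2.69]. Speed limits (rad/s): [2.57, 2.57, 3.14, 3.14, 3.14, 3.14, 3.14].

### API

Orientations are given as a rotation vector (axis times angle).
In Python, from cell import manip gives the robot as it stands.
- The arm moves only by the tool jog_arm, never from a script. Its argument "rows" is a list of rows, each a list of 4 numbers: the shift along the tool's x, y, z in mm, then the turn about the tool's z in degrees. A call has exactly 8 rows; each row shifts and turns the commanded pose from where the row before left it, along the tool's axes as they then stand; what a row does not reach is not made up. A row lasts 1/8 s, in which the tool goes at most 62.5 mm and 10.7 degrees, less where a joint would pass 70% of its speed; a pose out of reach is approached as far as the arm can. A call with a gripper value outside its range is refused whole. "hand" is the opening, from 0 (shut) to 1 (fully open), set as the call begins (left out, the last holds). The fingers move at their own pace and stop on an object; "force" is the grip in N (left out, the last holds). Time passes only in rows, so rows that do not move let the fingers close, or fill a call up. It gives the time, the measured TCP pose, the force, the opening and the grip force at its end, in the units of the state.
- manip.read_state(): the state, without advancing time (a new reading comes with each control period).
- manip.capture(name): name is "scene" or "top" or "wrist"; returns the picture (420x560x3 uint8, red, green, blue); there is no depth.
- manip.get_calibration(name): a dict with "K" (3x3 intrinsics, pixels), "R" (3x3) and "t" (3): a world point X has camera coordinates R X + t. Camera axes: x right, y down, z forward; pixel columns grow to the right and rows downward; lengths in m; the calibration is good to about 2 mm. A picture is of the moment at which its call begins: read the wrist's pose just before it. get_calibration takes no time and is no camera call; for the wrist camera it gives the pose at the moment of the call.
- manip.close_job(): hands the job in; it is judged then, once.
Trained networks look in the newest picture that a camera, given by its name, has taken for a name from the list of things; names that differ only in an ending like _2 or _b are one class to them, and where a whole thing is asked for, a point or a joint stands for the part that bears it (a point fixed in the world has none). Each returns a list of dicts, best first, with "confidence" (0 to 1); they miss things now and then, are a little off and sometimes report something else, mostly with a low value. They report only what shows in the picture. A call takes as long as a camera call.
- manip.boxes_of(camera, thing): "point" ([column, row] in pixels, amid what is visible of it).
- manip.landmark_of(camera, thing): "point" ([column, row] in pixels: a listed point, or the origin of a listed thing).
The state is a dict: "time": time; "qpos": joint angles; "joint_velocities": joint speeds; "effort": joint torques, N m; "position": TCP position; "ee_rot": TCP orientation; "contact_force": force on the tool from outside, world axes, zero at the start; "moment": the same for the moment, N m; "finger_gap": finger opening in m; "gripper_force": force on a finger pad.
Only numpy, scipy, OpenCV 4.12 (cv2) and the standard library are available. Lean on these libraries where they do the work, as an engineer would, in place of code of your own. Each camera call takes 0.05 s, during which the arm holds its last target. There are 200 camera calls.

### The job

The balance is being calibrated and its brass weight already stands on the pan. With the fingertips gently push the black knob of the glass side door until the draft shield is fully shut, and only then press the blue key on the front of the balance all the way down with a fingertip and finish while still holding it down. Do not disturb the weight on the pan or the things standing about, and pick nothing up.

Things in the scene. Friction and masses are not known exactly. Their poses are not given: they have to be found in the camera images.
- balance: white analytical balance, fixed, 300 (x) x 200 (y) x 285 mm; origin under its centre, own x to its back, y to its left, front (display, keys) towards -x. Base 68 mm high. Glass shield from x = -52 mm back: right wall is the sliding door (outer face y = -91 mm, z 73 to 274), roof side at y = -94, base side at y = -96; front glass at x = -50; column x 90 to 146. Pan top z = 88
- balance_door (a joint): how far the right glass door is open, m: 0 fully shut (against a stop), 0.100 wide open. It slides along the balance's x axis: to the back (+x) opens, to the front (-x) shuts. Runs lightly (about 1 N) and stays where it is left
- door_knob (a point): centre of the round black door knob: 14 mm diameter, sticks out of the glass from y = -91 to -103 mm (balance frame), axis along y, z = 180 mm; at x = -30 mm shut, +70 wide open. To shut, push its back side towards the balance's front. The wall round it is smooth; the roof is 100 mm higher and flush with the wall, so the hand must lean away from the balance
- cal_key (a joint): how far the blue calibration key is down, m: 0 up, 0.004 fully down (against a stop). A spring brings it back up; it takes 1.3 N to start and 4 N to keep it fully down
- key_top (a point): centre of the top of the blue key: 16 mm (balance x) by 36 mm (y), 76.5 mm above the worktop when up, pressed straight down. 5 mm higher than the small grey keys beside it, 7 mm higher than the black strip round it; in the middle of the balance's front, 70 mm in front of the front glass, which is 285 mm high
- cal_weight: brass knobbed weight, 29 mm in diameter, 51 mm high, loose, standing on the balance's pan inside the shield; origin at the centre of its underside. Must stay standing where it is
- sample_tin_3: open round aluminium sample tin with dark contents, 57 mm in diameter, 34 mm high, loose; origin at the centre of its underside. Stands right of the balance; leave it alone
- sample_tin_4: open round aluminium sample tin with dark contents, 57 mm in diameter, 34 mm high, loose; origin at the centre of its underside. Stands right of the balance; leave it alone
- sample_tin_5: open round aluminium sample tin with dark contents, 71 mm in diameter, 45 mm high, loose; origin at the centre of its underside. Stands right of the balance; leave it alone
- beaker: small clear plastic beaker, 53 mm in diameter, 66 mm high, loose; origin at the centre of its underside. Leave it alone
- small_weight: smaller brass knobbed weight, 23 mm in diameter, 41 mm high, loose on the worktop right of the balance; origin at the centre of its underside. Leave it alone

How it is judged:
By the outcome, as a careful person would: the job done as asked, in the order asked, and still so for the second after the job is handed in, while the arm keeps its last pose, push and grip.
It also fails if it takes over 48 s, if anything falls off the work surface, if the arm or the gripper's body presses on something with over 40 N, if the wrist force passes 120 N, or if a joint passes its speed limit or range.

## Working session

There is one attempt and no reset: what is moved stays moved. The work goes in short steps, Python scripts to look and compute and a tool call to move; the robot and the scene stay as the last step left them, time stands still between calls to the robot, and variables do not carry over. Pictures are saved under pics/ and viewed, at most 14 in all, crops included, and the job is handed in when it is done.

Besides the shell and the picture viewer there is one more tool, called after "Request:" as a command line: name --pt "numbers of a row" for each row, then --argument value for the rest. jog_arm: Moves the arm, as the interface text tells. Its arguments: {"type":"object","properties":{"rows":{"type":"array","items":{"type":"array","items":{"type":"number"}}},"hand":{"type":"number"},"force":{"type":"number"}},"required":["rows"]}

```bash
mkdir -p pics; ls; python3 - <<'E'
from cell import manip
import cv2,numpy as np
s=manip.read_state()
for k in("time","position","ee_rot","finger_gap","contact_force"):print(k,s[k])
print(manip.pinch_z)
ims=[]
for c in("scene","top"):
    im=manip.capture(c); cv2.imwrite(f"pics/{c}0.png",im[:,:,::-1])
    cal=manip.get_calibration(c);print(c,np.round(cal["K"],1).tolist(),np.round(cal["R"],3).tolist(),np.round(cal["t"],3).tolist())
    for t in("balance","door_knob","key_top","cal_weight","sample_tin_3","sample_tin_5","beaker","small_weight"):
        print(c,t,[(np.round(d["point"]).tolist(),round(d["confidence"],2)) for d in manip.landmark_of(c,t)][:4])
E
```

```text
pics
time 0.0
position [ 0.25632898 -0.59673474  0.23020244]
ee_rot [-3.07532171e+00 -6.32706795e-01  7.60066406e-04]
finger_gap 0.08534970525707102
contact_force [0.31421271 0.20338428 0.26589648]
0.0187
scene [[411.2, 0.0, 275.2], [0.0, 411.2, 212.6], [0.0, 0.0, 1.0]] [[-0.666, -0.746, -0.004], [-0.535, 0.481, -0.694], [0.52, -0.461, -0.72]] [0.347, 0.382, 0.642]
scene balance [([176.0, 304.0], 0.71), ([337.0, 206.0], 0.68)]
scene door_knob []
scene key_top [([196.0, 325.0], 0.74), ([157.0, 272.0], 0.47)]
scene cal_weight [([159.0, 279.0], 0.58)]
scene sample_tin_3 [([339.0, 206.0], 0.77), ([308.0, 216.0], 0.71), ([330.0, 237.0], 0.7)]
scene sample_tin_5 [([339.0, 206.0], 0.77), ([308.0, 216.0], 0.71), ([330.0, 237.0], 0.7)]
scene beaker [([309.0, 174.0], 0.76)]
scene small_weight [([342.0, 265.0], 0.7)]
top [[384.8, 0.0, 281.4], [0.0, 384.8, 213.0], [0.0, 0.0, 1.0]] [[0.085, -0.996, 0.006], [-0.976, -0.085, -0.2], [0.2, 0.011, -0.98]] [-0.049, 0.538, 0.86]
top balance [([193.0, 195.0], 0.88)]
top door_knob [([194.0, 195.0], 0.6), ([226.0, 158.0], 0.55)]
top key_top [([173.0, 234.0], 0.48), ([317.0, 277.0], 0.29)]
top cal_weight []
top sample_tin_3 [([368.0, 224.0], 0.88), ([332.0, 247.0], 0.63), ([341.0, 213.0], 0.58)]
top sample_tin_5 [([368.0, 224.0], 0.88), ([332.0, 247.0], 0.63), ([341.0, 213.0], 0.58)]
top beaker [([386.0, 180.0], 0.86)]
top small_weight []
```

View pics/scene0.png

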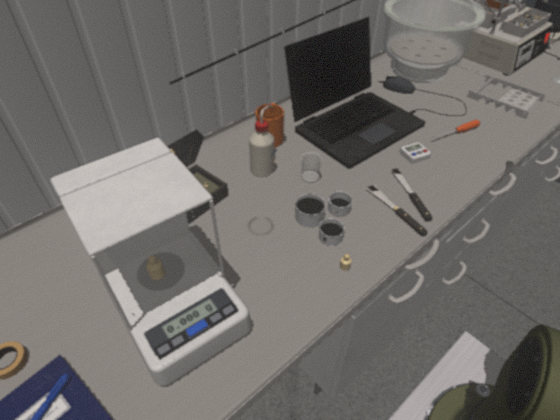

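View pics/top0.png

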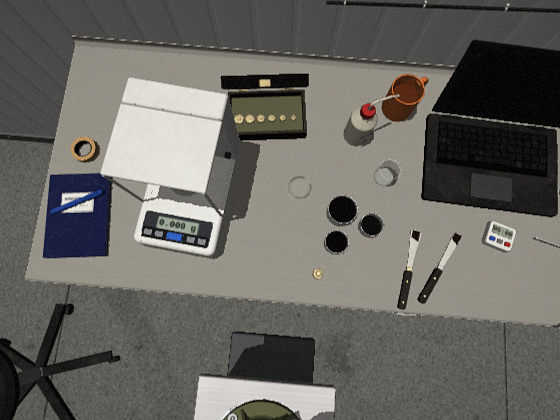

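Scene: blue key at (197,327), balance at left, tins around (325,215), weight at (346,262). Top: knob at (228,156), blue key at (174,237), roof corners (129,79), (229,96), (212,190), (104,176).

```bash
cat > h.py <<'E'
from cell import manip
import cv2,numpy as np
from scipy.optimize import least_squares
from scipy.spatial.transform import Rotation as R
def ray(c,p,z):
    k=manip.get_calibration(c);d=k["R"].T@np.linalg.inv(k["K"])@[p[0],p[1],1];o=-k["R"].T@k["t"]
    return o+d*(z-o[2])/d[2]
def proj(c,X):
    k=manip.get_calibration(c);q=k["K"]@(k["R"]@np.asarray(X)+k["t"]);return q[:2]/q[2]
def B(b,p):
    c,s=np.cos(b[2]),np.sin(b[2]);return np.array([b[0]+c*p[0]-s*p[1],b[1]+s*p[0]+c*p[1],p[2]])
E
python3 - <<'E'
from h import *
for c,p in(("scene",(197,327)),("top",(174,237))):print("key",c,ray(c,p,.0765).round(3))
print("knob",ray("top",(228,156),.18).round(3))
for p in((129,79),(229,96),(212,190),(104,176)):print("roof top",ray("top",p,.285).round(3))
for p in((55,182),(153,145),(209,201),(75,243)):print("roof sc",ray("scene",p,.285).round(3))
for n,z,a,b in(("t1",.034,(340,205),(371,224)),("t2",.034,(331,233),(336,242)),("t5",.045,(309,212),(342,209)),("beaker",.0,(310,174),(386,180)),("small",0.02,(345,263),(318,273))):
    print(n,ray("scene",a,z).round(3),ray("top",b,z).round(3))
obs=[("scene",(197,327),(-.12,0,.0765)),("top",(174,237),(-.12,0,.0765)),
("top",(129,79),(.148,.094,.285)),("top",(229,96),(.148,-.094,.285)),("top",(212,190),(-.052,-.094,.285)),("top",(104,176),(-.052,.094,.285)),
("scene",(153,145),(.148,-.094,.285)),("scene",(209,201),(-.052,-.094,.285)),("scene",(55,182),(.148,.094,.285))]
f=lambda b:np.concatenate([proj(c,B(b,P))-p for c,p,P in obs])
r=least_squares(f,[.6,.2,0.],loss="soft_l1");b=r.x
print(b.round(4),f(b).reshape(-1,2).round(1).tolist())
for x in(0,.1):print("knob at",x,B(b,(-.03+x,-.097,.18)).round(3),proj("top",B(b,(-.03+x,-.097,.18))).round(1))
E
```

```text
key scene [0.457 0.239 0.077]
key top [0.458 0.237 0.077]
knob [0.627 0.118 0.18 ]
roof top [0.726 0.304 0.285]
roof top [0.708 0.112 0.285]
roof top [0.524 0.121 0.285]
roof top [0.533 0.318 0.285]
roof sc [0.711 0.306 0.285]
roof sc [0.692 0.138 0.285]
roof sc [0.508 0.147 0.285]
roof sc [0.565 0.335 0.285]
t1 [ 0.518 -0.205  0.034] [ 0.536 -0.221  0.034]
t2 [ 0.472 -0.124  0.034] [ 0.485 -0.139  0.034]
t5 [ 0.544 -0.126  0.045] [ 0.564 -0.148  0.045]
beaker [ 0.673 -0.262  0.   ] [ 0.661 -0.263  0.   ]
small [ 0.402 -0.093  0.02 ] [ 0.408 -0.102  0.02 ]
[ 0.575   0.2253 -0.0943] [[1.6, -0.2], [-0.2, 1.2], [0.1, -2.4], [-2.9, -2.9], [-9.2, 4.4], [-3.5, 0.1], [3.7, -9.6], [3.0, -5.0], [-3.8, -6.5]]
knob at 0 [0.536 0.132 0.18 ] [216.5 197.1]
knob at 0.1 [0.636 0.122 0.18 ] [226.5 151.8]
```

Request:
jog_arm --pt "20 -15 -4.5 0" --pt "34 -26 -4.5 0" --pt "36 -27 -4.5 0" --pt "36 -27 -4.5 0" --pt "36 -27 -4.5 0" --pt "36 -27 -4.5 0" --pt "36 -27 -4.5 0" --pt "36 -27 -4.5 0" --hand 1 --force 20

```text
time: 1.9
position: [0.4255, -0.3011, 0.268]
ee_rot: [3.076, 0.635, 0.001]
contact_force: [1.2, -0.2, 0.2]
finger_gap: 0.0853
gripper_force: 0.0
```

Request:
jog_arm --pt "36 -27 -4.5 0" --pt "36 -27 -4.5 0" --pt "36 -27 -4.5 0" --pt "36 -27 -4.5 0" --pt "36 -27 -4.5 0" --pt "36 -27 -4.5 0" --pt "36 -27 -4.5 0" --pt "20 -15 -4.5 0"

```text
time: 2.9
position: [0.5938, -0.0044, 0.3039]
ee_rot: [-3.075, -0.641, -0.001]
contact_force: [0.5, 0.2, 0.3]
finger_gap: 0.0855
gripper_force: 0.0
```

Request:
jog_arm --pt "0 0 0 6" --pt "0 0 0 8" --pt "0 0 0 8" --pt "0 0 0 6.7" --pt "0 0 0 0" --pt "0 0 0 0" --pt "0 0 0 0" --pt "0 0 0 0"

```text
time: 3.9
position: [0.5938, -0.0093, 0.3033]
ee_rot: [3.138, -0.149, -0.0]
contact_force: [-1.0, -0.4, 0.1]
finger_gap: 0.0854
gripper_force: 0.0
```

```bash
python3 - <<'E'
from h import *
s=manip.read_state();print(s["time"],s["position"],R.from_rotvec(s["ee_rot"]).as_matrix().round(3).tolist(),s["contact_force"],s["qpos"])
k=manip.get_calibration("wrist");Rm=R.from_rotvec(s["ee_rot"]).as_matrix()
print("cam in tool",(Rm.T@(-k["R"].T@k["t"]-s["position"])).round(3),(Rm.T@k["R"].T).round(2).tolist())
im=manip.capture("wrist");cv2.imwrite("pics/w1.png",im[:,:,::-1])
print(k["K"][0])
for t in("door_knob","key_top"):print(t,[(np.round(d["point"]).tolist(),round(d["confidence"],2)) for d in manip.landmark_of("wrist",t)][:4])
E
```

```text
3.9 [ 0.5938273  -0.00928639  0.3032767 ] [[0.996, -0.094, -0.0], [-0.094, -0.996, -0.0], [-0.0, 0.0, -1.0]] [-1.02949334 -0.36441254  0.0676429 ] [ 0.41832072  0.21415701 -0.5295461   1.46821033  0.10797411  1.4884123
 -1.77555614]
cam in tool [ 0.074 -0.    -0.143] [[-0.0, -0.96, -0.29], [1.0, -0.0, -0.0], [0.0, -0.29, 0.96]]
[356.03271668   0.         276.96218378]
door_knob [([98.0, 172.0], 0.73)]
key_top [([83.0, 306.0], 0.71)]
```

View pics/w1.png

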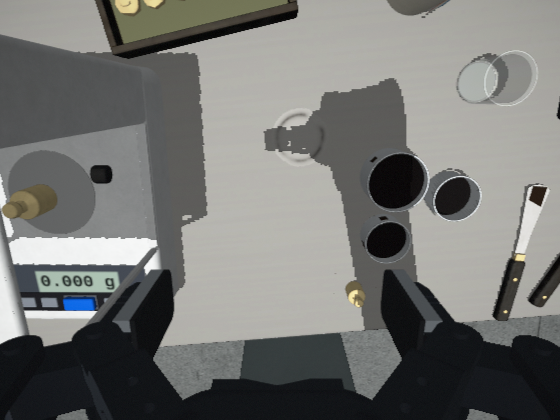

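Wrist view: knob at (101,173), blue key (80,304), brass weight (30,200) inside shield, tins around (400,200); the left finger's knuckle reaches out to column ~0–40. I need to see how far it sticks out beyond the fingertip.

```bash
python3 - <<'E'
from h import *
print("knob w",ray("wrist",(101,173),.18).round(4),"key w",ray("wrist",(80,304),.0765).round(4))
im=manip.capture("scene")
s=manip.read_state();Rm=R.from_rotvec(s["ee_rot"]).as_matrix()
for P in((0,0,0),(0,.057,-.013),(0,-.057,-.013),(0,.057,-.06),(0,-.057,-.06),(0,.0425,-.073),(0,-.0425,-.073)):
    q=proj("scene",s["position"]+Rm@P);print(P,q.round(1))
x,y=proj("scene",s["position"]).astype(int)
x0,y0=max(0,x-130),max(0,y-150)
c=im[y0:y0+200,x0:x0+260];print(x0,y0)
cv2.imwrite("pics/s1.png",cv2.resize(c,None,fx=3,fy=3,interpolation=2)[:600,:,::-1])
E
```

```text
knob w [0.6268 0.1219 0.18  ] key w [0.4589 0.2379 0.0765]
(0, 0, 0) [251.4 128.1]
(0, 0.057, -0.013) [277.  111.4]
(0, -0.057, -0.013) [223.5 133.2]
(0, 0.057, -0.06) [277.   87.9]
(0, -0.057, -0.06) [220.8 109.1]
(0, 0.0425, -0.073) [270.2  83.5]
(0, -0.0425, -0.073) [227.7  99.2]
121 0
```

View pics/s1.png

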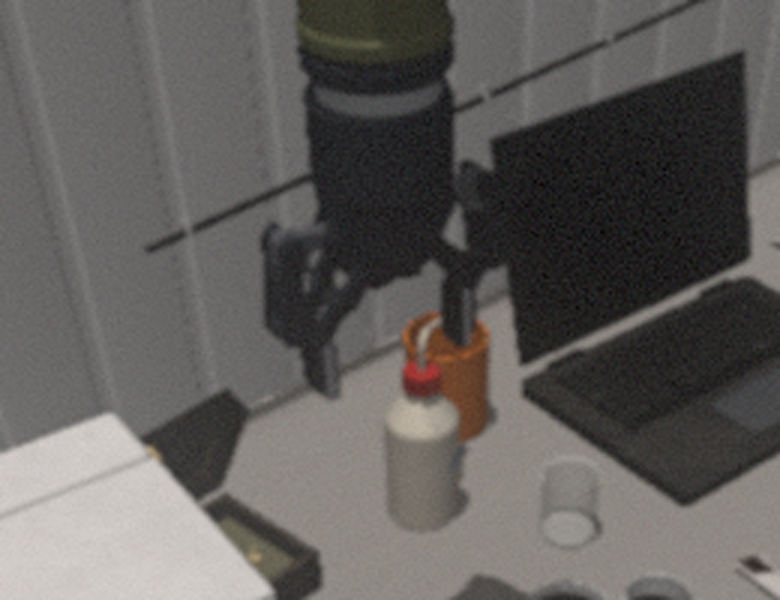

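Request:
jog_arm --pt "-20 30 0 0" --pt "-28 44 0 0" --pt "-28 44 0 0" --pt "-28 44 0 0" --pt "-28 44 0 0" --pt "-28 44 0 0" --pt "-28 44 0 0" --pt "-28 44 0 0"

```text
time: 5.1
position: [0.3456, -0.3265, 0.3036]
ee_rot: [3.137, -0.149, 0.001]
contact_force: [1.3, -0.2, -0.0]
finger_gap: 0.0851
gripper_force: 0.0
```

Request:
jog_arm --pt "-28 44 0 0" --pt "-28 44 0 0" --pt "-28 44 0 0" --pt "-14 -21 0 0" --pt "-14 -21 0 0" --pt "-14 -21 0 0" --pt "-14 -21 0 0" --pt "-14 -21 0 0"

```text
time: 6.1
position: [0.1905, -0.3368, 0.3034]
ee_rot: [3.138, -0.149, 0.0]
contact_force: [0.3, -0.4, -1.0]
finger_gap: 0.0853
gripper_force: 0.0
```

Request:
jog_arm --pt "-14 -21 0 0" --pt "-14 -21 0 0" --pt "-14 -21 0 0" --pt "-14 -21 0 0" --pt "-14 -21 0 0" --pt "-14 -21 0 0" --pt "-14 -21 0 0" --pt "-14 -21 0 0"

```text
time: 7.1
position: [0.1544, -0.2611, 0.2692]
ee_rot: [-2.967, 0.137, 0.123]
contact_force: [-0.3, -0.8, 0.2]
finger_gap: 0.0856
gripper_force: 0.0
```

```bash
python3 - <<'E'
from h import *
s=manip.read_state();print(s["time"],s["position"],R.from_rotvec(s["ee_rot"]).as_matrix().round(3).tolist(),s["qpos"].round(3))
E
```

```text
7.1 [ 0.15437767 -0.26113054  0.26919546] [[0.992, -0.098, -0.074], [-0.084, -0.982, 0.172], [-0.09, -0.164, -0.982]] [ 0.983 -0.301  0.004  2.015 -0.032  1.612 -0.675]
```

Request:
jog_arm --pt "-10 -21 -5 0" --pt "-10 -21 -5 0" --pt "-10 -21 -5 0" --pt "-10 -21 -5 0" --pt "0 0 0 0" --pt "0 0 0 0" --pt "0 0 0 0" --pt "0 0 0 0"

```text
time: 8.1
position: [0.1545, -0.2295, 0.2905]
ee_rot: [-2.893, 0.131, 0.177]
contact_force: [-0.2, -0.1, 0.3]
finger_gap: 0.0851
gripper_force: 0.0
```

```bash
python3 - <<'E'
from h import *
s=manip.read_state();print(s["time"],s["position"],R.from_rotvec(s["ee_rot"]).as_matrix().round(3).tolist(),s["qpos"].round(3))
E
```

```text
8.1 [ 0.15450642 -0.22953644  0.29050122] [[0.989, -0.104, -0.109], [-0.074, -0.967, 0.243], [-0.131, -0.232, -0.964]] [ 0.99  -0.301 -0.031  1.986 -0.06   1.72  -0.701]
```

Request:
jog_arm --pt "-6 -24 -5 0" --pt "-6 -24 -5 0" --pt "-6 -24 -5 0" --pt "-6 -24 -5 0" --pt "-6 -24 -5 0" --pt "-6 -24 -5 0" --pt "-6 -24 -5 0" --pt "0 0 0 0" --hand 0

```text
time: 9.1
position: [0.1957, -0.1519, 0.3621]
ee_rot: [-2.795, 0.119, 0.269]
contact_force: [-0.6, -0.4, -0.7]
finger_gap: -0.0
gripper_force: 0.0
```

```bash
python3 - <<'E'
from h import *
s=manip.read_state();print(s["time"],s["position"],R.from_rotvec(s["ee_rot"]).as_matrix().round(3).tolist(),s["qpos"].round(3))
E
```

```text
9.1 [ 0.19571561 -0.15190245  0.36207249] [[0.979, -0.113, -0.171], [-0.051, -0.942, 0.331], [-0.199, -0.316, -0.928]] [ 0.866 -0.301 -0.096  1.871 -0.154  1.932 -0.904]
```

```bash
cat >> h.py <<'E'
yaw=-.094
BX=np.array([np.cos(yaw),np.sin(yaw),0]);BY=np.array([-np.sin(yaw),np.cos(yaw),0]);BR=np.array([BX,BY,[0,0,1]])
import itertools
BOX={"tip":(11,14.5,-45,0),"knk":(14,34,-100,-50),"bodyA":(38,42.5,-200,-73),"bodyB":(42.5,38,-200,-73)}
def boxes(Rm):
    M=BR@Rm
    for n,(a,b,z0,z1) in BOX.items():
        g=np.array(list(itertools.product((-a,a),(-b,b),np.linspace(z0,z1,30))))
        yield n,g@M.T
def step(Rm,d): return (Rm.T@np.asarray(d)*1000).round(1)
E
python3 - <<'E'
from h import *
s=manip.read_state();Rm=R.from_rotvec(s["ee_rot"]).as_matrix()
for n,g in boxes(Rm):
    for zc in(5,12,18):   # TCP lies zc mm below knob centre (z=180) 
        zz=g[:,2]+180-zc; m=zz<287
        print(n,zc,"maxY",g[m,1].max().round(1) if m.any() else None,"minX",g[m,0].min().round(1),"minZ",g[:,2].min().round(1))
M=BR@Rm;print(M.round(3))
# tip outer-line near knob height
for zc in(8,12,16):
    t=[M@np.array([x,-14.5,-k]) for x in(-11,11) for k in np.linspace(0,45,46)]
    t=[p for p in t if abs(p[2]-zc)<5]; print(zc,np.min(t,0).round(1),np.max(t,0).round(1))
b=np.array([.575,.2253]);
for k in((.6268,.1219),(.627,.118),(.4589,.2379),(.458,.237)):print((BR[:2,:2]@(np.array(k)-b)).round(4))
E
```

```text
tip 5 maxY 14.2 minX -11.1 minZ -6.8
tip 12 maxY 14.2 minX -11.1 minZ -6.8
tip 18 maxY 14.2 minX -11.1 minZ -6.8
knk 5 maxY 17.1 minX -4.4 minZ 32.9
knk 12 maxY 17.1 minX -4.4 minZ 32.9
knk 18 maxY 17.1 minX -4.4 minZ 32.9
bodyA 5 maxY 19.0 minX -23.5 minZ 46.8
bodyA 12 maxY 19.0 minX -23.5 minZ 46.8
bodyA 18 maxY 19.0 minX -23.5 minZ 46.8
bodyB 5 maxY 14.9 minX -27.8 minZ 47.3
bodyB 12 maxY 14.9 minX -27.8 minZ 47.3
bodyB 18 maxY 14.9 minX -27.8 minZ 47.3
[[ 0.979 -0.024 -0.202]
 [ 0.042 -0.949  0.314]
 [-0.199 -0.316 -0.928]]
8 [-10.4  10.8   3.3] [13.3 13.9 12.6]
12 [-10.2   9.5   7. ] [14.1 13.  17. ]
16 [-9.4  7.9 11.4] [15.1 11.7 20.9]
[ 0.0613 -0.0981]
[ 0.0618 -0.1019]
[-0.1168  0.0016]
[-0.1176  0.0007]
```

Request:
jog_arm --pt "20 -8 6 0" --pt "30 -12 8 0" --pt "35 -14 10 0" --pt "36 -14.4 10 0" --pt "36 -14.4 10 0" --pt "36 -14.4 10 0" --pt "36 -14.4 10 0" --pt "36 -14.4 10 0" --hand 0.3

```text
time: 10.1
position: [0.4546, -0.0419, 0.2724]
ee_rot: [-2.793, 0.123, 0.27]
contact_force: [0.3, -0.3, -0.3]
finger_gap: 0.0255
gripper_force: 0.0
```

Request:
jog_arm --pt "36 -14.4 10 0" --pt "36 -14.4 10 0" --pt "36 -14.4 10 0" --pt "36 -14.4 10 0" --pt "36 -14.4 10 0" --pt "28 -12 8 0" --pt "14 -6 4 0" --pt "0 0 0 0"

```text
time: 11.1
position: [0.6704, 0.0522, 0.1989]
ee_rot: [-2.793, 0.121, 0.272]
contact_force: [-0.7, -0.2, 0.0]
finger_gap: 0.025
gripper_force: 0.0
```

```bash
python3 - <<'E'
from h import *
s=manip.read_state();print(s["time"],s["position"],R.from_rotvec(s["ee_rot"]).as_matrix().round(3).tolist(),s["qpos"].round(3),s["finger_gap"])
im=manip.capture("wrist");cv2.imwrite("pics/w2.png",im[:,:,::-1])
for t in("door_knob","key_top"):print(t,[(np.round(d["point"]).tolist(),round(d["confidence"],2)) for d in manip.landmark_of("wrist",t)][:4])
print(proj("wrist",(.627,.12,.18)))
E
```

```text
11.1 [0.67041637 0.05215923 0.19888202] [[0.978, -0.115, -0.173], [-0.052, -0.942, 0.333], [-0.202, -0.317, -0.927]] [ 0.359  0.575 -0.465  1.262 -0.104  1.516 -1.703] 0.025044958235659272
door_knob [([187.0, 301.0], 0.89)]
key_top []
[189.86044496 297.19256173]
```

View pics/w2.png

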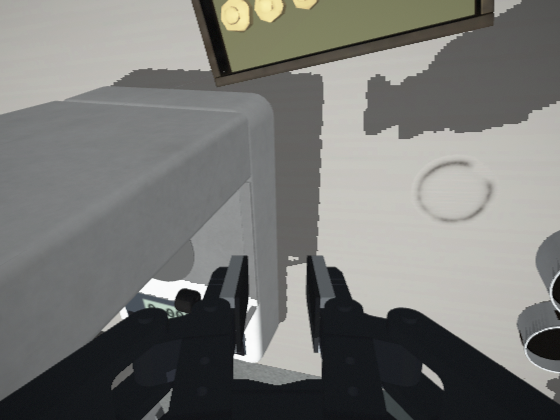

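Wrist view from close: knob at (187,300), at left-front of the near finger; box of weights behind, nothing in the way.

```bash
python3 - <<'E'
from h import *
s=manip.read_state();Rm=R.from_rotvec(s["ee_rot"]).as_matrix()
k=ray("wrist",(187,300.5),.18);print(k.round(4),(BR@(s["position"]-k)*1000).round(1))
k=(k+np.array([.627,.120,.18]))/2
rel=BR@(s["position"]-k); print("rel",rel.round(4))
tgt=np.array([.033,-.031,-.015])   # y: knob centre is -97 -> TCP -128
print("step",step(Rm,BR.T@(tgt-rel)))
for n,d in(("-BX 10mm",-.01*BX),("BY 10mm",.01*BY),("down 10",[0,0,-.01])):print(n,step(Rm,d))
E
```

```text
[0.6239 0.1229 0.18  ] [ 52.9 -67.3  20.5]
rel [ 0.0512 -0.066   0.0205]
step [ -9.4 -21.5  47.6]
-BX 10mm [-9.8  0.3  2. ]
BY 10mm [ 0.4 -9.5  3.1]
down 10 [2.  3.2 9.3]
```

Request:
jog_arm --pt "0 4 9 0" --pt "0 4 10 0" --pt "0 3.5 10 0" --pt "-4 -11 6 0" --pt "-4 -12 6 0" --pt "-1.4 -10 6.6 0" --pt "0 0 0 0" --pt "0 0 0 0"

```text
time: 12.25
position: [0.6558, 0.0872, 0.1641]
ee_rot: [-2.796, 0.123, 0.269]
contact_force: [-0.3, -5.9, -1.3]
finger_gap: 0.0256
gripper_force: 0.0
```

```bash
python3 - <<'E'
from h import *
s=manip.read_state();print(s["time"],s["position"],s["contact_force"])
im=manip.capture("wrist");cv2.imwrite("pics/w3.png",im[:,:,::-1])
print([(np.round(d["point"]).tolist(),round(d["confidence"],2)) for d in manip.landmark_of("wrist","door_knob")][:4])
E
```

```text
12.25 [0.65581412 0.08721685 0.16407551] [-0.34097696 -5.87782948 -1.28031997]
[]
```

View pics/w3.png

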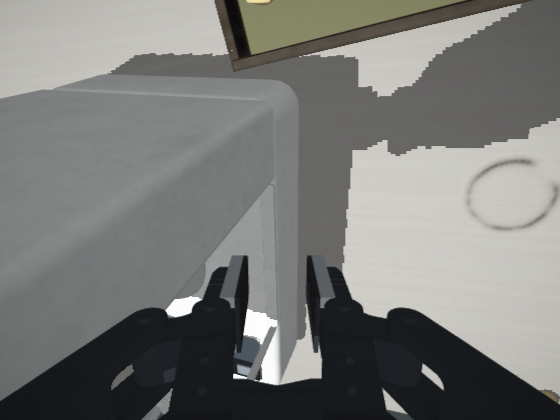

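Contact of ~6 N: the finger linkage's elbow meets the roof edge at this half-shut opening. Fully open the elbow stays back, so retreat, open and go lower.

Request:
jog_arm --pt "-0.4 10 -3 0" --pt "-0.7 16 -5 0" --pt "-0.7 17 -6 0" --pt "2 3.2 9.3 0" --pt "2 3.2 9.3 0" --pt "0 0 0 0" --pt "0 0 0 0" --pt "0 0 0 0" --hand 1

```text
time: 13.35
position: [0.6517, 0.044, 0.1445]
ee_rot: [-2.793, 0.12, 0.269]
contact_force: [-0.7, 0.3, -0.0]
finger_gap: 0.0855
gripper_force: 0.0
```

```bash
python3 - <<'E'
from h import *
s=manip.read_state();print(s["time"],s["position"],s["contact_force"],s["finger_gap"])
k=np.array([.6255,.1215,.18]);print("rel",(BR@(s["position"]-k)*1000).round(1))
im=manip.capture("wrist");cv2.imwrite("pics/w4.png",im[:,:,::-1]);print(proj("wrist",k))
print([(np.round(d["point"]).tolist(),round(d["confidence"],2)) for d in manip.landmark_of("wrist","door_knob")][:4])
E
```

```text
13.35 [0.65169554 0.04402846 0.14452476] [-0.65000095  0.28917826 -0.04267536] 0.08550626489908882
rel [ 33.4 -74.7 -35.5]
[103.60105939 346.44803251]
[]
```

View pics/w4.png

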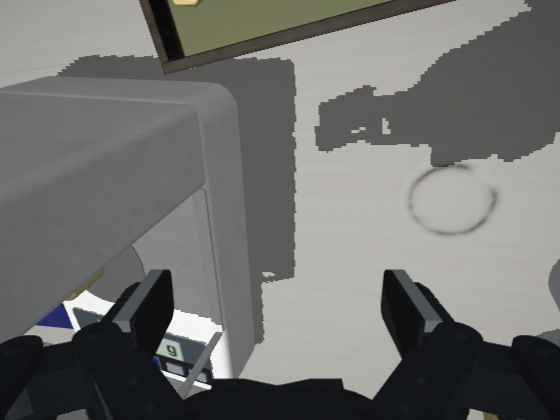

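Request:
jog_arm --pt "0.3 -6.5 2.1 0" --pt "0.3 -6.5 2.1 0" --pt "0.1 -2.5 0.8 0" --pt "0.1 -2 0.7 0" --pt "0.1 -2 0.7 0" --pt "0 -1.5 0.5 0" --pt "0 0 0 0" --pt "0 0 0 0"

```text
time: 14.45
position: [0.6537, 0.0653, 0.1442]
ee_rot: [-2.794, 0.122, 0.269]
contact_force: [-0.2, 0.8, 0.0]
finger_gap: 0.0855
gripper_force: 0.0
```

Request:
jog_arm --pt "0 -1 0.3 0" --pt "0.1 -1 0.3 0" --pt "0 0 0 0" --pt "0 0 0 0" --pt "0 0 0 0" --pt "0 0 0 0" --pt "0 0 0 0" --pt "0 0 0 0"

```text
time: 15.45
position: [0.6538, 0.0676, 0.1443]
ee_rot: [-2.793, 0.122, 0.269]
contact_force: [0.2, -0.3, 0.0]
finger_gap: 0.0854
gripper_force: 0.0
```

Request:
jog_arm --pt "0 -1 0.3 0" --pt "0.1 -1 0.3 0" --pt "-5 0 1 0" --pt "-6 0.1 1.2 0" --pt "-6 0.1 1.2 0" --pt "-6 0.1 1.2 0" --pt "-6 0.1 1.2 0" --pt "0 0 0 0"

```text
time: 16.45
position: [0.6242, 0.0727, 0.1447]
ee_rot: [-2.794, 0.121, 0.27]
contact_force: [0.0, 0.5, -0.1]
finger_gap: 0.0857
gripper_force: 0.0
```

```bash
python3 - <<'E'
from h import *
s=manip.read_state();print(s["time"],s["position"],s["contact_force"])
im=manip.capture("top")
print([(np.round(d["point"]).tolist(),round(d["confidence"],2)) for d in manip.landmark_of("top","door_knob")][:4])
im2=manip.capture("scene")
a=cv2.resize(im[80:240,130:290],None,fx=3,fy=3,interpolation=2);b=cv2.resize(im2[140:300,120:226],None,fx=3,fy=3,interpolation=2)
cv2.imwrite("pics/p1.png",np.hstack([a,b])[:,:,::-1])
E
```

```text
16.45 [0.62421491 0.07269498 0.14473012] [ 0.04388235  0.50434305 -0.10012315]
[([223.0, 157.0], 0.52)]
```

View pics/p1.png

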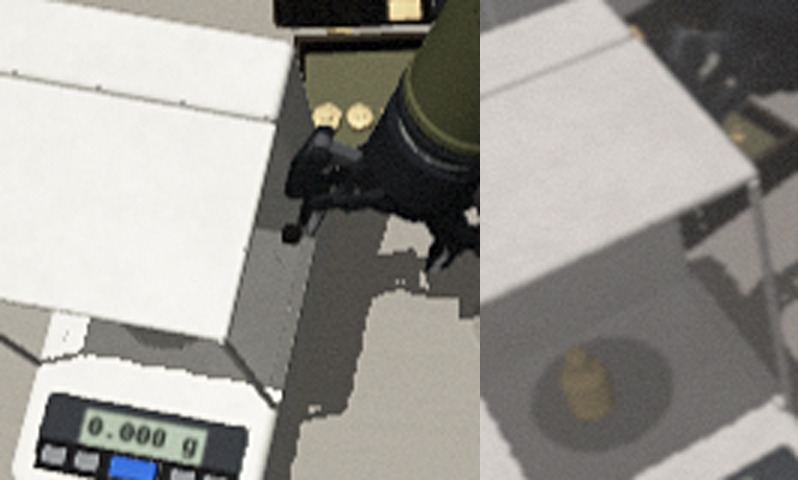

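Top crop: knob at crop (291,234), i.e. pixel (227,158); fingertip directly behind and slightly outside it. Continue pushing.

Request:
jog_arm --pt "-5 0.1 1 0" --pt "-6 0 1.2 0" --pt "-6 0 1.2 0" --pt "-6 0 1.2 0" --pt "-6 0 1.2 0" --pt "-6 0 1.2 0" --pt "-3 0 0.6 0" --pt "0 0 0 0"

```text
time: 17.6
position: [0.5859, 0.0773, 0.1452]
ee_rot: [-2.793, 0.121, 0.27]
contact_force: [0.0, 0.1, 0.2]
finger_gap: 0.0855
gripper_force: 0.0
```

```bash
python3 - <<'E'
from h import *
s=manip.read_state();print(s["time"],s["position"],s["contact_force"])
im=manip.capture("top")
for d in manip.landmark_of("top","door_knob"):print(d, ray("top",d["point"],.18).round(3))
g=im[130:215,195:250].max(2);ys,xs=np.where(g<35);print(len(ys))
a=cv2.resize(im[80:240,130:290],None,fx=3,fy=3,interpolation=2)
cv2.imwrite("pics/p2.png",a[:,:,::-1])
E
```

```text
17.6 [0.58586055 0.0773311  0.14522354] [0.03519652 0.07887634 0.18194886]
{'point': [223.1, 177.1], 'confidence': 0.62} [0.58  0.123 0.18 ]
534
```

View pics/p2.png

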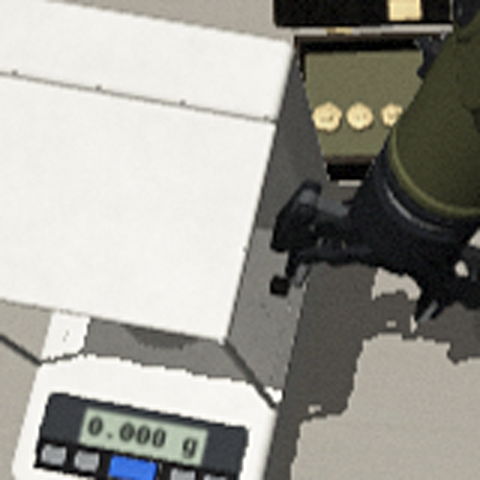

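Knob now at crop (280,286), pixel (223,175): the door is sliding with the fingertip.

Request:
jog_arm --pt "-5 0 1 0" --pt "-6 -0.1 1.2 0" --pt "-6 -0.1 1.2 0" --pt "-6 -0.1 1.2 0" --pt "-6 -0.1 1.2 0" --pt "-6 -0.1 1.2 0" --pt "-4 0 0.8 0" --pt "0 0 0 0"

```text
time: 18.7
position: [0.546, 0.082, 0.1457]
ee_rot: [-2.794, 0.121, 0.271]
contact_force: [-1.5, -2.3, -1.2]
finger_gap: 0.0856
gripper_force: 1.1
```

Request:
jog_arm --pt "-1.5 0 0.3 0" --pt "-1.5 0 0.3 0" --pt "-1.5 0 0.3 0" --pt "-1.5 0 0.3 0" --pt "-1.5 0 0.3 0" --pt "0 0 0 0" --pt "0 0 0 0" --pt "0 0 0 0"

```text
time: 19.7
position: [0.5401, 0.0826, 0.146]
ee_rot: [-2.794, 0.123, 0.266]
contact_force: [3.5, -4.0, -2.6]
finger_gap: 0.0854
gripper_force: 2.9
```

```bash
python3 - <<'E'
from h import *
s=manip.read_state();print(s["time"],s["position"],s["contact_force"],"shut expected px",proj("top",(.5378,.1316,.18)))
im=manip.capture("top")
for d in manip.landmark_of("top","door_knob"):print(d, ray("top",d["point"],.18).round(3))
im2=manip.capture("scene")
for d in manip.landmark_of("scene","door_knob"):print(d, ray("scene",d["point"],.18).round(3))
a=cv2.resize(im[140:240,170:270],None,fx=4,fy=4,interpolation=2);b=cv2.resize(im2[180:280,150:240],None,fx=4,fy=4,interpolation=2)
cv2.imwrite("pics/p3.png",np.hstack([a,b])[:,:,::-1])
E
```

```text
19.7 [0.54007653 0.0826102  0.14597744] [ 3.51866209 -3.9871651  -2.6296571 ] shut expected px [216.5777782  196.24674029]
{'point': [215.7, 195.9], 'confidence': 0.37} [0.538 0.133 0.18 ]
{'point': [214.9, 231.7], 'confidence': 0.43} [0.534 0.131 0.18 ]
```

View pics/p3.png

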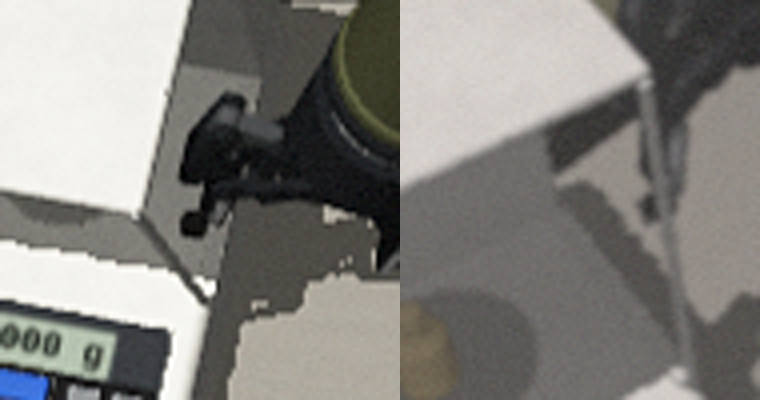

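Top crop: knob at pixel (218,195), about where shut is expected. Confirm the stop with a slightly firmer push.

Request:
jog_arm --pt "0 1 -0.3 0" --pt "-1.5 0 0.3 0" --pt "-1.5 0 0.3 0" --pt "-1 0 0.2 0" --pt "0 0 0 0" --pt "0 0 0 0" --pt "0 0 0 0" --pt "0 0 0 0"

```text
time: 20.9
position: [0.5379, 0.0823, 0.1474]
ee_rot: [-2.793, 0.124, 0.26]
contact_force: [6.9, -4.3, 1.4]
finger_gap: 0.0853
gripper_force: 4.5
```

Request:
jog_arm --pt "0 0.7 -0.2 0" --pt "-2 0 0.4 0" --pt "-2 0 0.4 0" --pt "0 0 0 0" --pt "0 0 0 0" --pt "0 0 0 0" --pt "0 0 0 0" --pt "0 0 0 0"

```text
time: 21.9
position: [0.5362, 0.082, 0.1488]
ee_rot: [-2.793, 0.126, 0.253]
contact_force: [10.8, -4.7, 4.1]
finger_gap: 0.0855
gripper_force: 4.6
```

```bash
python3 - <<'E'
from h import *
s=manip.read_state();print(s["time"],s["position"],s["contact_force"])
im=manip.capture("top")
for d in manip.landmark_of("top","door_knob"):print(d, ray("top",d["point"],.18).round(3))
g=im[188:204,208:226].max(2);print(g[:, :].tolist())
E
```

```text
21.9 [0.53615265 0.08203418 0.14881725] [10.78972519 -4.67237238  4.09021348]
{'point': [213.1, 194.0], 'confidence': 0.44} [0.542 0.139 0.18 ]
[[124, 129, 125, 124, 124, 128, 127, 132, 112, 94, 96, 95, 88, 15, 11, 25, 35, 35], [132, 126, 129, 126, 130, 128, 130, 128, 130, 128, 127, 123, 83, 14, 9, 32, 30, 25], [129, 129, 128, 124, 127, 122, 123, 127, 125, 125, 127, 131, 49, 11, 13, 24, 19, 21], [130, 127, 127, 126, 124, 123, 127, 130, 122, 128, 135, 130, 24, 19, 16, 25, 47, 40], [126, 123, 128, 124, 129, 124, 128, 123, 100, 89, 100, 94, 9, 16, 13, 33, 88, 78], [130, 128, 126, 129, 125, 123, 126, 111, 35, 13, 25, 26, 14, 14, 17, 68, 107, 96], [126, 126, 126, 122, 129, 128, 129, 63, 17, 24, 15, 22, 17, 9, 31, 99, 98, 90], [119, 126, 125, 127, 125, 126, 122, 30, 14, 24, 24, 23, 26, 15, 54, 104, 92, 82], [90, 130, 128, 127, 128, 129, 125, 33, 17, 19, 25, 27, 18, 24, 66, 81, 91, 58], [74, 121, 128, 128, 127, 132, 131, 35, 12, 21, 21, 18, 19, 36, 80, 70, 74, 74], [71, 84, 122, 133, 131, 128, 128, 64, 14, 13, 19, 15, 12, 74, 113, 97, 92, 111], [77, 69, 94, 123, 127, 129, 129, 111, 92, 86, 62, 62, 55, 121, 125, 125, 122, 121], [84, 78, 63, 87, 134, 131, 129, 127, 131, 132, 116, 113, 107, 135, 125, 119, 125, 118], [102, 82, 73, 72, 120, 130, 130, 129, 128, 132, 131, 127, 129, 124, 121, 122, 121, 122], [120, 98, 79, 66, 90, 121, 135, 131, 128, 127, 125, 125, 129, 117, 120, 118, 122, 136], [127, 118, 99, 84, 68, 85, 116, 130, 127, 127, 128, 131, 130, 120, 122, 119, 125, 131]]
```

The knob did not move further while the force rose to 11 N: the door is against its stop. Draw away sideways, then restore an upright/backward lean of the tool before the key (the front glass is close behind it).

Request:
jog_arm --pt "-0.2 5 -1.6 0" --pt "-0.4 10 -3.2 0" --pt "-0.8 20 -6.5 0" --pt "-0.8 20 -6.5 0" --pt "-4 20 -24 0" --pt "-7 26 -37 0" --pt "-7 26 -37 0" --pt "-7 26 -37 0"

```text
time: 23.0
position: [0.5119, -0.1137, 0.2453]
ee_rot: [-2.793, 0.124, 0.27]
contact_force: [1.1, 0.2, -0.1]
finger_gap: 0.0852
gripper_force: 0.0
```

Request:
jog_arm --pt "-7 26 -37 0" --pt "-7 26 -37 0" --pt "-7 26 -37 0" --pt "-7 26 -37 0" --pt "-7 26 -37 0" --pt "-7 26 -37 0" --pt "-7 26 -37 0" --pt "-4 14 -18 0" --hand 0

```text
time: 24.0
position: [0.4756, -0.3747, 0.4197]
ee_rot: [-2.819, 0.134, 0.217]
contact_force: [-0.9, -0.9, 0.3]
finger_gap: 0.0001
gripper_force: 0.0
```

```bash
python3 - <<'E'
from h import *
s=manip.read_state();Rm=R.from_rotvec(s["ee_rot"]).as_matrix();print(s["time"],s["position"],Rm.round(3).tolist(),s["qpos"].round(3),s["contact_force"])
im=manip.capture("top")
for d in manip.landmark_of("top","door_knob"):print(d, ray("top",d["point"],.18).round(3))
g=im[185:208,205:230].max(2);ys,xs=np.where(g<40);print("dark",len(ys),xs.mean()+205,ys.mean()+185,ray("top",(xs.mean()+205,ys.mean()+185),.18).round(4))
for n,d in(("out10",[.0077,-.0064,0]),("up10",[0,0,.01])):print(n,step(Rm,d))
E
```

```text
24.0 [ 0.47555994 -0.37472359  0.41965586] [[0.984, -0.115, -0.134], [-0.069, -0.948, 0.312], [-0.163, -0.297, -0.941]] [ 0.859  0.478 -0.26   0.92  -0.069  2.053 -1.079] [-0.91269588 -0.92965916  0.30585387]
{'point': [216.4, 197.5], 'confidence': 0.5} [0.535 0.132 0.18 ]
dark 36 218.02777777777777 195.61111111111111 [0.5394 0.1288 0.18  ]
out10 [ 8.   5.2 -3. ]
up10 [-1.6 -3.  -9.4]
```

Request:
jog_arm --pt "10 3 -25 0" --pt "10 3 -25 0" --pt "10 3 -25 0" --pt "10 3 -25 0" --pt "10 3 -25 0" --pt "10 3 -25 0" --pt "0 0 0 0" --pt "0 0 0 0"

```text
time: 25.1
position: [0.5211, -0.3979, 0.4632]
ee_rot: [-2.891, 0.15, 0.06]
contact_force: [1.2, 0.1, -0.1]
finger_gap: 0.0002
gripper_force: 0.0
```

```bash
python3 - <<'E'
from h import *
s=manip.read_state();Rm=R.from_rotvec(s["ee_rot"]).as_matrix();print(s["time"],s["position"],Rm.round(3).tolist(),s["qpos"].round(3),(BR@Rm).round(3)[:,2])
for n,d in(("out10",[.0077,-.0064,0]),("up10",[0,0,.01])):print(n,step(Rm,d))
E
```

```text
25.1 [ 0.52111893 -0.39793394  0.4631556 ] [[0.994, -0.107, -0.028], [-0.097, -0.965, 0.245], [-0.054, -0.241, -0.969]] [ 0.814  0.526 -0.23   0.739 -0.082  2.053 -1.102] [-0.051  0.242 -0.969]
out10 [ 8.3  5.3 -1.8]
up10 [-0.5 -2.4 -9.7]
```

Request:
jog_arm --pt "14 0 -25 0" --pt "14 0 -25 0" --pt "14 0 -25 0" --pt "14 0 -25 0" --pt "14 0 -25 0" --pt "14 0 -25 0" --pt "14 0 -25 0" --pt "0 0 0 0"

```text
time: 26.1
position: [0.5739, -0.3962, 0.5301]
ee_rot: [-2.961, 0.176, -0.147]
contact_force: [0.0, 0.3, -0.2]
finger_gap: 0.0001
gripper_force: 0.0
```

```bash
python3 - <<'E'
from h import *
s=manip.read_state();Rm=R.from_rotvec(s["ee_rot"]).as_matrix();print(s["time"],s["position"],Rm.round(3).tolist(),s["qpos"].round(3),(BR@Rm).round(3)[:,2])
for yw in(0,90,180,-90):
    M=BR@Rm@R.from_euler("z",yw,degrees=True).as_matrix();print(yw,(M@[.074,0,-.143]).round(3),(M@[.095,.03,-.143]).round(3),(M@[.095,-.03,-.143]).round(3),(M@[0,0,-.215]).round(3))
E
```

```text
26.1 [ 0.57387298 -0.39617188  0.53011495] [[0.988, -0.109, 0.108], [-0.126, -0.978, 0.164], [0.088, -0.176, -0.98]] [ 0.739  0.56  -0.193  0.533 -0.108  2.053 -1.165] [ 0.092  0.174 -0.98 ]
0 [ 0.06  -0.027  0.147] [ 0.081 -0.057  0.143] [0.082 0.002 0.154] [-0.02  -0.037  0.211]
90 [-0.014 -0.098  0.127] [-0.045 -0.117  0.121] [ 0.015 -0.119  0.126] [-0.02  -0.037  0.211]
180 [-0.087 -0.022  0.134] [-0.107  0.008  0.137] [-0.108 -0.051  0.127] [-0.02  -0.037  0.211]
-90 [-0.012  0.048  0.153] [0.018 0.068 0.16 ] [-0.042  0.07   0.154] [-0.02  -0.037  0.211]
```

Leaning now 5° away from the glass; turn the camera side away from it.

Request:
jog_arm --pt "0 0 0 -10.5" --pt "0 0 0 -10.5" --pt "0 0 0 -10.5" --pt "0 0 0 -10.5" --pt "0 0 0 -10.5" --pt "0 0 0 -10.5" --pt "0 0 0 -10.5" --pt "0 0 0 -10.5"

```text
time: 27.1
position: [0.5734, -0.3967, 0.5282]
ee_rot: [-2.39, -1.918, -0.288]
contact_force: [-0.0, -0.4, -0.3]
finger_gap: 0.0003
gripper_force: 0.0
```

```bash
python3 - <<'E'
from h import *
s=manip.read_state();Rm=R.from_rotvec(s["ee_rot"]).as_matrix();p=s["position"];print(s["time"],p,Rm.round(3).tolist(),s["qpos"].round(3),(BR@Rm).round(3)[:,2])
print("to W1",step(Rm,np.array([.43,.20,.20])-p), "per15",step(Rm,np.array([.43,.20,.20])-p)/15)
E
```

```text
27.1 [ 0.57344456 -0.39674583  0.52823094] [[0.207, 0.973, 0.105], [0.961, -0.222, 0.166], [0.185, 0.067, -0.981]] [ 0.773  0.567 -0.285  0.533 -0.052  2.053  0.288] [ 0.089  0.175 -0.981]
to W1 [ 483.1 -294.2  405.6] per15 [ 32.20666667 -19.61333333  27.04      ]
```

Request:
jog_arm --pt "16 -10 14 0" --pt "28 -17 23 0" --pt "32 -19.5 27 0" --pt "33 -20 28 0" --pt "33 -20 28 0" --pt "33 -20 28 0" --pt "33 -20 28 0" --pt "33 -20 28 0"

```text
time: 28.1
position: [0.5033, -0.0969, 0.3624]
ee_rot: [-2.396, -1.911, -0.287]
contact_force: [0.7, 0.1, -0.5]
finger_gap: -0.0001
gripper_force: 0.0
```

Request:
jog_arm --pt "33 -20 28 0" --pt "33 -20 28 0" --pt "33 -20 28 0" --pt "33 -20 28 0" --pt "33 -20 28 0" --pt "33 -20 28 0" --pt "28 -17.5 23 0" --pt "16 -10 13 0"

```text
time: 29.1
position: [0.4323, 0.2029, 0.1971]
ee_rot: [-2.394, -1.914, -0.286]
contact_force: [-0.6, -0.4, -0.1]
finger_gap: 0.0
gripper_force: 0.0
```

```bash
python3 - <<'E'
from h import *
s=manip.read_state();Rm=R.from_rotvec(s["ee_rot"]).as_matrix();p=s["position"];print(s["time"],p,s["contact_force"],s["qpos"].round(3),(BR@Rm).round(3).tolist())
im=manip.capture("wrist");cv2.imwrite("pics/w5.png",im[:,:,::-1])
for d in manip.landmark_of("wrist","key_top"):print(d,ray("wrist",d["point"],.0765).round(4))
for d in manip.landmark_of("wrist","door_knob"):print(d)
print("prev key px",proj("wrist",(.4587,.2375,.0765)),"tcp px",proj("wrist",p))
print("to key+15mm",step(Rm,np.array([.4587,.2375,.0915])-p),"down10",step(Rm,[0,0,-.01]))
E
```

```text
29.1 [0.43228185 0.20291174 0.19709138] [-0.64153129 -0.40293448 -0.06503167] [ 0.5   -0.173 -0.818  2.013 -0.28   1.109 -0.434] [[0.119, 0.989, 0.089], [0.976, -0.133, 0.174], [0.184, 0.066, -0.981]]
{'point': [291.9, 174.5], 'confidence': 0.74} [0.4598 0.2398 0.0765]
{'point': [498.9, 348.0], 'confidence': 0.91}
{'point': [462.1, 142.8], 'confidence': 0.7}
prev key px [288.74663047 176.05070654] tcp px [275.20948164 270.99711443]
to key+15mm [ 19.4  10.9 112. ] down10 [-1.8 -0.7  9.8]
```

View pics/w5.png

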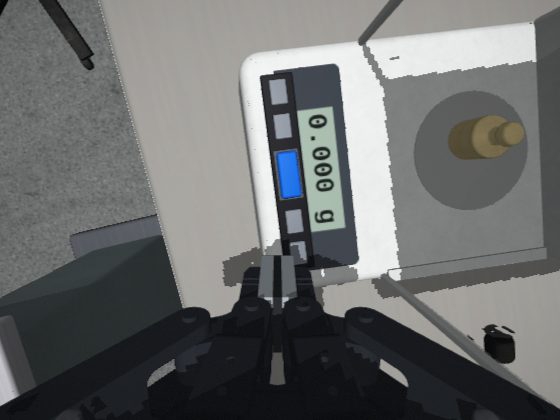

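Wrist view: blue key at (289,174), fingertips at (277,260), the weight still upright on the pan, door knob at (498,345). Hover over the key.

Request:
jog_arm --pt "3 1.8 16 0" --pt "3.4 1.9 18 0" --pt "3.4 1.9 20 0" --pt "3.4 1.9 20 0" --pt "3 1.6 18 0" --pt "2.2 1.3 13 0" --pt "1 0.5 7 0" --pt "0 0 0 0"

```text
time: 30.25
position: [0.4608, 0.2352, 0.0927]
ee_rot: [-2.397, -1.91, -0.287]
contact_force: [-0.3, -0.3, 0.0]
finger_gap: 0.0001
gripper_force: 0.0
```

```bash
python3 - <<'E'
from h import *
s=manip.read_state();Rm=R.from_rotvec(s["ee_rot"]).as_matrix();p=s["position"];print(s["time"],p,s["contact_force"])
im=manip.capture("wrist");cv2.imwrite("pics/w6.png",im[:,:,::-1])
for d in manip.landmark_of("wrist","key_top"):print(d,ray("wrist",d["point"],.0765).round(4))
im=manip.capture("top")
g=im[185:208,205:230].max(2);ys,xs=np.where(g<40);print("knob dark",len(ys),xs.mean()+205,ys.mean()+185)
print("to key",step(Rm,np.array([.4592,.2385,.0765])-p))
E
```

```text
30.25 [0.46079531 0.2352229  0.09266993] [-0.27936483 -0.26482947  0.01836061]
{'point': [271.0, 253.2], 'confidence': 0.65} [0.4602 0.2413 0.0765]
knob dark 36 218.02777777777777 195.61111111111111
to key [-0.2 -3.4 16.2]
```

View pics/w6.png

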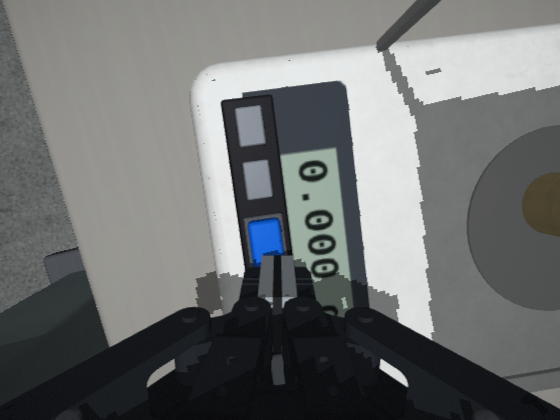

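Wrist view: blue key at (265,243), fingertips at (277,265), a few mm off sideways. Correct and press down.

Request:
jog_arm --pt "0.5 -2 3 0" --pt "0.5 -1.5 4 0" --pt "-0.5 -0.3 3 0" --pt "-0.4 -0.1 2 0" --pt "-0.4 -0.1 2 0" --pt "-0.2 -0.1 1 0" --pt "0 0 0 0" --pt "0 0 0 0"

```text
time: 31.4
position: [0.4581, 0.239, 0.0779]
ee_rot: [-2.396, -1.911, -0.288]
contact_force: [-0.6, 0.7, 2.2]
finger_gap: 0.0
gripper_force: 0.8
```

Request:
jog_arm --pt "-0.2 -0.1 1 0" --pt "-0.2 -0.1 1 0" --pt "-0.2 -0.1 1 0" --pt "-0.2 0 1 0" --pt "0 0 0 0" --pt "0 0 0 0" --pt "0 0 0 0" --pt "0 0 0 0"

```text
time: 32.4
position: [0.4581, 0.2391, 0.0741]
ee_rot: [-2.396, -1.912, -0.288]
contact_force: [-2.4, -1.6, 7.4]
finger_gap: -0.0001
gripper_force: 3.8
```

Request:
jog_arm --pt "-0.2 -0.1 1 0" --pt "-0.2 -0.1 1 0" --pt "-0.2 -0.1 1 0" --pt "0 0 0 0" --pt "0 0 0 0" --pt "0 0 0 0" --pt "0 0 0 0" --pt "0 0 0 0"

```text
time: 33.4
position: [0.4584, 0.2392, 0.0732]
ee_rot: [-2.397, -1.913, -0.287]
contact_force: [-13.1, -7.5, 31.5]
finger_gap: -0.0001
gripper_force: 16.0
```

```bash
python3 - <<'E'
from h import *
s=manip.read_state();print(s["time"],s["position"],s["contact_force"])
im=manip.capture("wrist");a=manip.capture("top");b=manip.capture("scene")
c=[cv2.resize(a[140:260,125:245],(400,400),interpolation=2),cv2.resize(b[230:350,100:220],(400,400),interpolation=2)]
cv2.imwrite("pics/f.png",np.hstack(c)[:,:,::-1])
g=a[185:208,205:230].max(2);ys,xs=np.where(g<40);print("knob dark",len(ys),xs.mean()+205,ys.mean()+185)
E
```

```text
33.4 [0.4583557  0.23917145 0.07320457] [-13.10356249  -7.54940869  31.52276726]
knob dark 36 218.02777777777777 195.61111111111111
```

View pics/f.png

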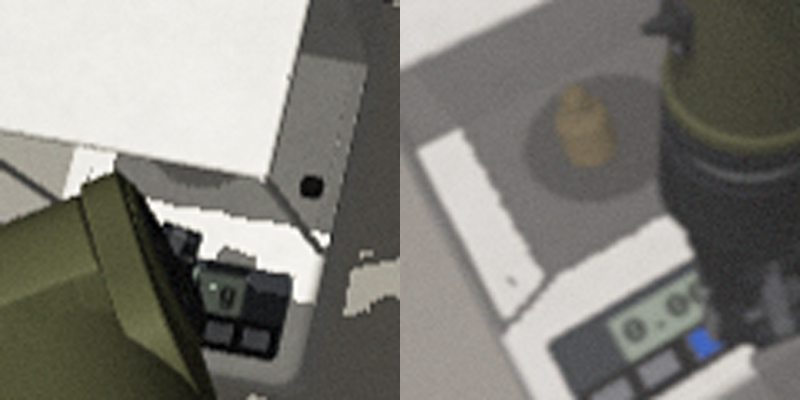

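Final view: weight upright, knob at the shut position, fingertips on the blue key with the hard stop reached (32 N). Ease the push a little and hand in.

Request:
jog_arm --pt "0.2 0.1 -0.8 0" --pt "0.2 0.1 -0.7 0" --pt "0 0 0 0" --pt "0 0 0 0" --pt "0 0 0 0" --pt "0 0 0 0" --pt "0 0 0 0" --pt "0 0 0 0"

```text
time: 34.55
position: [0.4583, 0.2391, 0.0736]
ee_rot: [-2.396, -1.912, -0.287]
contact_force: [-7.1, -4.3, 19.9]
finger_gap: 0.0002
gripper_force: 9.8
```

```bash
python3 -c "
from cell import manip
print(manip.close_job())"
```

```text
the job is handed in; nothing more can be done
None
```

The draft-shield door was pushed shut against its stop by the knob, then the blue key was pressed fully down and is still held at about 20 N; the job was handed in at about 35 s, with the weight on the pan still upright; one finger linkage touched the balance at about 6 N on the way to the knob.

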